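# Shim the rocking display stand

## Task

The display stand on the shop counter rocks because one leg, the far left one as seen from the robot, is cut short and hangs clear. Take the tapered wooden wedge and push it flat along the counter, thin end first, under the short leg until it is tight and the leg bears firmly on it, then let go and leave it there. Stop once it is tight: do not jack the stand's other legs off the counter, ram or shift the stand, or disturb its stock and the other things around.

Things in the scene. Friction and masses are not known exactly. Their poses are not given: they have to be found in the camera images.
- stand: Pine display stand: board 214 x 304 mm, 18 mm thick, top 130 mm above the counter, on four square legs of 28 x 28 mm centred 85 mm (x) and 130 mm (y) from its middle; below 76 mm only the legs, three with rubber pads. Origin in its middle at counter height, x along the short side, y the long, z up. About 3.7 kg with its stock. The leg at its +x +y corner (away from the robot, on its left) is short.
- short_leg (a point): On the axis of the short leg, 50 mm above the stand's foot level; axes as the stand's. Its outer faces look to +y and +x. It hangs 4.5 to 12.5 mm clear of the counter (differs). Once a wedge touches it, the push climbs from 1 or 2 N to 13 to 20 N within 2 or 3 mm of travel (friction and load differ); about 8 N leaves it tight. Pushed on, it lifts the next legs and shoves the stand.
- left_foot (a point): Centre of the underside of the stand's leg at its -x +y corner, next to the short one. It stands on the counter (height 0) and must stay there.
- right_foot (a point): The same for the leg at the +x -y corner, the other one next to the short leg.
- wedge: Beech wedge, 180 mm long (x), 36 mm wide (y), flat below; its top slopes straight from 22 mm thick at the -x end to 3 mm at the +x end, about 1 mm in 9.5. 65 g. Origin at the middle of its underside, z up. Lies flat on the counter to the left of the stand.
- wedge_nose (a point): Middle of the lower edge of the wedge's thin end (90 mm along +x from its origin).
- batten: Straight offcut of the same wood, 120 x 36 x 19 mm, not tapered; not needed, leave it. Origin at the middle of its underside.
- planter: Concrete planter with a succulent, 110 mm across, 75 mm high, heavy, stands on the stand's board. Origin at the middle of its underside.
- books: Two small books stacked, 115 x 155 x 38 mm, on the stand's board. Origin at the middle of the underside.
- candle: Candle in an amber glass, 70 mm across, 87 mm high, on the stand's board. Origin at the middle of its underside.
- twine: Reel of twine, 60 mm across, 63 mm high, upright on the counter. Origin at the middle of its underside.
- shears: Florist's shears lying on the counter, about 165 mm long. Origin near the pivot.
- flute: Champagne glass, 60 mm across, 215 mm high, on the counter. Origin at the middle of its foot.
- ribbon: Reel of ribbon lying flat, 70 mm across, 25 mm high. Origin at the middle of its underside.
There are look-alikes about, which are no part of the job. Leave any red look-alike of the wedge alone.

How it is judged (in metres and radians):
On the way:
1. the wedge's thin end is under the short leg, the wedge flat on the counter (x of short_leg in the frame of wedge between -0.02 and 0.098 m and y of short_leg in the frame of wedge between -0.025 and 0.025 m and angle between wedge's own z axis and vertical below 0.06 rad), for 0.1 s.
At the end, for the whole second after the job is handed in: The wedge lies flat (within 3 deg) with the short leg over it (leg axis within 25 mm of the wedge's middle line), tight: stand and wedge press on each other with more than 2 N; the legs next to the short one stand on the counter (raised less than 1 mm); wedge and stand at rest (all of step 1 and contact force between wedge and stand above 2 N and height (world z) of each of left_foot, right_foot below 0.001 m and linear speed of each of wedge, stand below 0.005 m/s); the robot touches nothing.
It fails at once if a leg next to the short one is jacked more than 3 mm off the counter (height (world z) of any of left_foot, right_foot above 0.003 m).
It fails at once if the stand is shifted by more than 5 mm (distance of stand from where it was at the start of the episode above 0.005 m).
It fails at once if the wedge is rammed against the stand with more than 30 N (contact force between wedge and stand above 30 N).
It fails at once if stock on the stand is displaced by more than 20 mm (distance of any of planter, books, candle from where it was at the start of the episode above 0.02 m).
It fails at once if another thing on the counter is displaced by more than 40 mm, or the champagne glass tipped (distance of any of batten, twine, shears, ribbon, flute from where it was at the start of the episode above 0.04 m or angle between flute's own z axis and vertical above 0.35 rad).
It also fails if it takes over 38 s, if anything falls off the work surface, if the arm or the gripper's body presses on something with over 40 N, if the wrist force passes 120 N, or if a joint passes its speed limit or range.

## Robot

A 6-joint arm with a two-finger parallel gripper is mounted at the origin on the work surface. World frame = base frame: x ahead of the robot, y to its left, z up, the work surface at z = 0. Lengths are in m, angles in degrees, forces in N, time in s.
With the tool pointing down it reaches from about 0.375 to 0.9 m from the base axis. Payload 3.1 kg.
Tool frame: the origin (TCP) lies between the finger pads; the fingertips stand 19 mm ahead of it and the grasp point (between the pads) is the TCP; z points along the fingers, y is the direction in which the jaws open and shut (so a half turn about z gives the same grasp; the last joint's range is limited). The gripper opens to 87 mm and grips with 3 to 60 N. Pads are 19 mm wide; open, the fingers measure 117 mm over their backs; the gripper's body (75 mm by 190 mm) begins 51 mm behind the grasp point.
Start: joints at [65.69, 30.224, 82.088, -0, 67.689, -10.227], TCP at [0.152, 0.606, 0.219] pointing down, gripper open.
Joint ranges: [-176.69, 176.69], [-43.24, 126.21], [12.49, 139.97], [-82, 262], [0, 151.66], [-163.58, 163.58]. Speed limits (degrees/s): [159.86, 159.86, 180, 180, 180, 180].

## Interface

Orientations are given as a 3x3 rotation matrix whose columns are the frame's x, y, z axes.
In Python, from rig import bot gives the robot as it stands. The module is installed in compiled form; this text tells all that it offers.
- The arm moves only by the tool play_rows, never from a script. Its argument "increments" is a list of rows, each an object with "dp": the shift along the world's x, y, z in mm, a list of three; "turn": the turn about the world's z in rad. In form: [{"dp": [tx, ty, tz], "turn": turn}, ...]. A call has exactly 5 rows; each row shifts and turns the pose as measured when the row begins; what a row does not reach is not made up. A row lasts 1/10 s, in which the tool goes at most 50 mm and 8.59 degrees, less where a joint would pass 70% of its speed; a pose out of reach is approached as far as the arm can. A call with a gripper value outside its range is refused whole. "claw" is the opening, from 0 (shut) to 1 (fully open), set as the call begins (left out, the last holds). The fingers move at their own pace and stop on an object; the grip force is fixed at half the most. Time passes only in rows, so rows that do not move let the fingers close, or fill a call up. It gives the time, the measured TCP pose, the force and the opening at its end, in the units of the state.
- bot.read_state(): the state, without advancing time (a new reading comes with each control period).
- bot.capture(name): name is "side" or "top"; returns (picture, depth): 400x640x3 uint8, blue, green, red; 400x640 float32, m along the optical axis (not along the pixel's ray), 0 where there is no reading.
- bot.get_calibration(name): a dict with "K" (3x3 intrinsics, pixels), "xyz" and "attitude" of the camera in the world. Camera axes: x right, y up, looking along -z (the intrinsics and any distortion apply to the point x, -y, -z); pixel columns grow to the right and rows downward; lengths in m; the calibration is good to about 2 mm. A picture is of the moment at which its call begins. get_calibration takes no time and is no camera call.
- bot.hand_in(): hands the job in, once; it reports no verdict.
The state is a dict: "time_s": time; "joint_positions": joint angles; "qvel": joint speeds; "tau": joint torques, N m; "position": TCP position; "tcp_rot": TCP orientation; "force": force on the tool from outside, world axes, zero at the start; "moment": the same for the moment, N m; "opening": opening from 0.0 (shut) to 1.0 (fully open).
Only numpy, scipy, OpenCV 4.12 (cv2) and the standard library are available. Lean on these libraries where they do the work, as an engineer would, in place of code of your own. Each camera call takes 0.05 s, during which the arm holds its last target.

## Working session

There is one attempt and no reset: what is moved stays moved. The work goes in short steps, Python scripts to look and compute and a tool call to move; the robot and the scene stay as the last step left them, time stands still between calls to the robot, and variables do not carry over. Pictures are saved under pics/ and viewed, and the job is handed in when it is done.

Besides the shell and the picture viewer there is one more tool, called after "Call:" as name(argument=value, ...), one argument or row to a line, values as JSON. play_rows: Moves the arm, as the interface text tells. Its arguments: {"type":"object","properties":{"increments":{"type":"array"},"claw":{"type":"number"}},"required":["increments"]}

```bash
mkdir -p pics
cat > h.py <<'E'
import numpy as np, cv2
from rig import bot
def cap(n,tag):
    im,d=bot.capture(n); cv2.imwrite(f'pics/{tag}.png',im); np.savez(f'pics/{tag}.npz',im=im,d=d); return im,d
def pts(n,d):
    c=bot.get_calibration(n);K=np.array(c['K']);R=np.array(c['attitude']).reshape(3,3);t=np.array(c['xyz'])
    v,u=np.mgrid[:d.shape[0],:d.shape[1]]
    p=np.stack([(u-K[0,2])/K[0,0]*d,-(v-K[1,2])/K[1,1]*d,-d],-1)
    return p@R.T+t
def ray(n,u,v,z):
    c=bot.get_calibration(n);K=np.array(c['K']);R=np.array(c['attitude']).reshape(3,3);t=np.array(c['xyz'])
    r=R@np.array([(u-K[0,2])/K[0,0],-(v-K[1,2])/K[1,1],-1]); return t+r*(z-t[2])/r[2]
E
python3 - <<'E'
from h import *
for n in ['side','top']:
    print(n,bot.get_calibration(n)); im,d=cap(n,n+'0')
print(bot.read_state())
E
```

```text
side {'K': array([[414.36908846,   0.        , 327.33762385],
       [  0.        , 414.36908846, 202.37866367],
       [  0.        ,   0.        ,   1.        ]]), 'xyz': array([0.39175595, 0.68200821, 0.91121414]), 'attitude': array([[-0.98603476,  0.12513423, -0.10989484],
       [-0.16639192, -0.76801399,  0.61844017],
       [-0.00701274,  0.62808912,  0.77810981]])}
top {'K': array([[515.88838244,   0.        , 308.99411615],
       [  0.        , 515.88838244, 202.85168965],
       [  0.        ,   0.        ,   1.        ]]), 'xyz': array([0.18017489, 0.0184295 , 1.67788987]), 'attitude': array([[ 3.99938360e-03,  9.82093157e-01, -1.88353488e-01],
       [-9.99991788e-01,  3.80432211e-03, -1.39711798e-03],
       [-6.55542671e-04,  1.88357529e-01,  9.82100306e-01]])}
{'time_s': 0.1, 'joint_positions': array([ 6.56900324e+01,  3.02713822e+01,  8.21496270e+01, -1.83696282e-03,
        6.76892734e+01, -1.02260866e+01]), 'qvel': array([-0.07402719, -0.03622652, -0.14042597, -0.03476328,  0.05061146,
        0.09150025]), 'tau': array([-1.68280444e-04, -4.40990567e+01, -1.77149856e+01,  6.35394920e-02,
        5.33543411e-02, -5.00885903e-05]), 'position': array([0.15177653, 0.60560119, 0.21859047]), 'tcp_rot': array([[-9.69943362e-01,  2.43329588e-01, -7.65353793e-04],
       [ 2.43330591e-01,  9.69941804e-01, -1.76633453e-03],
       [ 3.12547186e-04, -1.89947844e-03, -9.99998147e-01]]), 'force': array([ 0.38375773, -0.12095883, -0.00340501]), 'moment': array([ 0.032052  , -0.0030132 , -0.01120092]), 'opening': 0.9987974742691829}
```

View pics/side0.png

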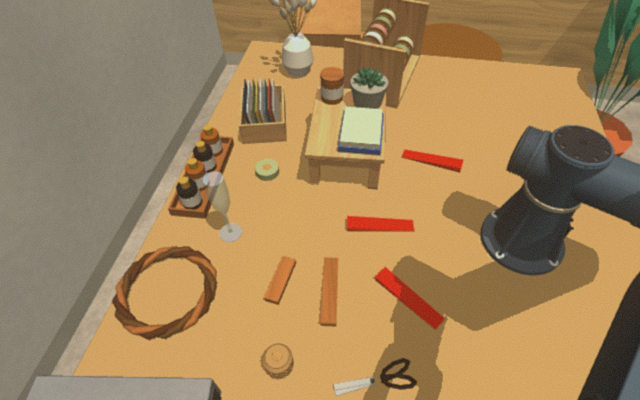

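View pics/top0.png

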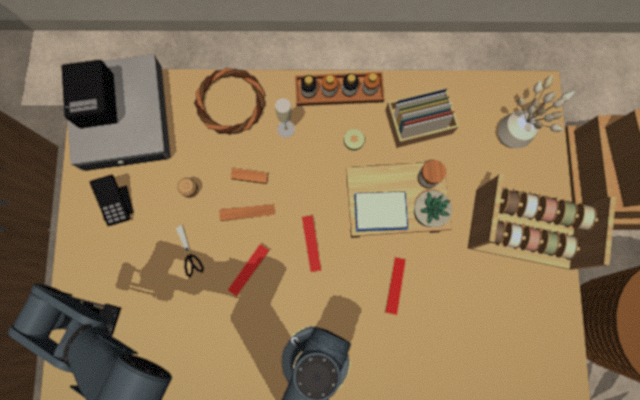

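Run:
```python
from h import *
a=np.load('pics/side0.npz'); b=np.load('pics/top0.npz')
cv2.imwrite('pics/c1.png',cv2.resize(a['im'][240:340,250:380],None,fx=6,fy=6,interpolation=cv2.INTER_CUBIC))
cv2.imwrite('pics/c2.png',cv2.resize(a['im'][90:200,290:400],None,fx=5,fy=5,interpolation=cv2.INTER_CUBIC))
for n,f,roi in [('side',a,[(255,330,318,345),(250,310,262,300)]),('top',b,[(202,225,212,280),(163,188,225,273)])]:
    P=pts(n,f['d']); hsv=cv2.cvtColor(f['im'],cv2.COLOR_BGR2HSV)
    tab=P[300:320,250:300] if n=='side' else P[120:160,150:180]
    print(n,'table z',np.median(P[230:260,290:310,2]) if n=='side' else np.median(P[130:160,190:230,2]))
    for (r0,r1,c0,c1) in roi:
        h=hsv[r0:r1,c0:c1]; m=((h[...,0]<14)&(h[...,1]>120)).astype(np.uint8)
        cs,_=cv2.findContours(m,cv2.RETR_EXTERNAL,cv2.CHAIN_APPROX_NONE); c=max(cs,key=cv2.contourArea)
        rect=cv2.minAreaRect(c); bx=cv2.boxPoints(rect)+[c0,r0]; print(rect, cv2.contourArea(c)); 
        for u,v in bx: print(np.round([u,v],1),ray(n,u,v,0.01).round(4))
        ys,xs=np.nonzero(m); p=P[r0:r1,c0:c1][m>0]; 
        # profile along long axis
        q=p[:,:2]-p[:,:2].mean(0); w,V=np.linalg.eigh(np.cov(q.T)); s=q@V[:,1]
        print('axis',V[:,1],'mean',p.mean(0).round(4), 'len',np.ptp(s))
        for k in np.linspace(s.min(),s.max(),7)[:-1]:
            k2=(s>=k)&(s<k+np.ptp(s)/6); print(round(k,3),np.median(p[k2],0).round(4))
```

```text
side table z -4.284894293027364e-05
((11.191176414489746, 35.985294342041016), (14.745197296142578, 66.54364776611328), 2.726310968399048) 784.5
[320.2 323.9] [0.4761 0.3163 0.01  ]
[323.4 257.4] [0.4991 0.1434 0.01  ]
[338.1 258.1] [0.4621 0.1394 0.01  ]
[335.  324.6] [0.443  0.3125 0.01  ]
axis [-0.13782917  0.99045602] mean [0.4693 0.2378 0.0158] len 0.5526848850376618
-0.102 [0.4769 0.1866 0.0083]
-0.01 [0.4643 0.2784 0.0173]
0.082 [nan nan nan]
0.174 [nan nan nan]
0.266 [nan nan nan]
0.359 [nan nan nan]
((17.813194274902344, 28.679649353027344), (14.154777526855469, 47.40853500366211), 23.498567581176758) 493.5
[263.9 297.6] [0.6188 0.2746 0.01  ]
[282.8 254.1] [0.6027 0.1506 0.01  ]
[295.8 259.8] [0.5666 0.1614 0.01  ]
[276.9 303.2] [0.5851 0.2836 0.01  ]
axis [-0.02387036  0.99971506] mean [0.5913 0.2256 0.0206] len 0.5234143158788881
-0.062 [0.5893 0.2092 0.0188]
0.025 [0.5967 0.265  0.0188]
0.112 [nan nan nan]
0.199 [nan nan nan]
0.287 [nan nan nan]
0.374 [nan nan nan]
top table z 0.0006474091536050608
((34.646339416503906, 9.817073822021484), (10.822290420532227, 54.7740440
[... 304 characters left out ...]
0.4764 0.1359 0.0061]
-0.09 [0.4778 0.1594 0.0062]
-0.046 [0.4719 0.2016 0.0114]
-0.002 [0.4653 0.2468 0.0147]
0.043 [0.4596 0.2905 0.0195]
((24.030000686645508, 12.290000915527344), (35.779605865478516, 10.18233871459961), 8.130102157592773) 313.0
[230.6 177.8] [0.5838 0.2817 0.01  ]
[232.  167.7] [0.6184 0.278  0.01  ]
[267.5 172.8] [0.6015 0.1595 0.01  ]
[266.  182.9] [0.567  0.1636 0.01  ]
axis [0.1379168  0.99044382] mean [0.5904 0.2198 0.0195] len 0.11718576196613698
-0.057 [0.5851 0.1725 0.0193]
-0.038 [0.5861 0.1925 0.0194]
-0.018 [0.5883 0.2112 0.02  ]
0.001 [0.5915 0.2296 0.0195]
0.021 [0.5956 0.2504 0.0191]
0.04 [0.5987 0.269  0.0196]
  return _methods._mean(a, axis=axis, dtype=dtype,
  ret = um.true_divide(
```

View pics/c1.png

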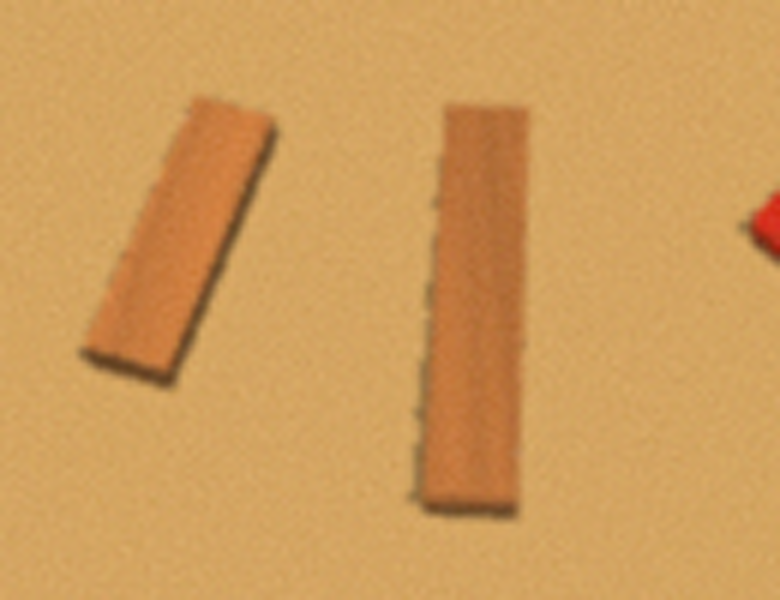

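View pics/c2.png

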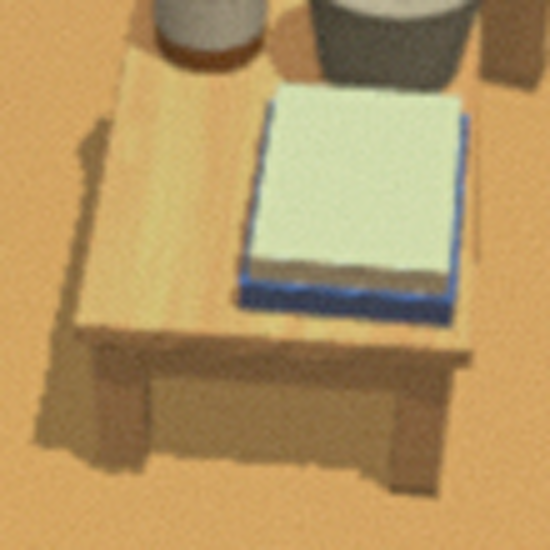

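The candidates are: a brown long tapered bar at side (329,290)/top (247,212), a short untapered batten at side (280,280)/top (250,175), and red bars at side (380,224), (410,297) and (432,160). The brown 180 mm bar is the wedge: it rises from 6 to 20 mm, with its thin end towards the stand. The crop at side (329,290) confirms this. Next I measure the stand.

Run:
```python
from h import *
b=np.load('pics/top0.npz'); a=np.load('pics/side0.npz')
for n,f in (('top',b),('side',a)):
    P=pts(n,f['d']); z=P[...,2]
    m=(z>.118)&(z<.142)&(f['d']>0)&(P[...,0]>.35)&(P[...,0]<.75)&(P[...,1]<.05)&(P[...,1]>-.4)
    m2=(z>.118)&(z<.25)&(f['d']>0)&(P[...,0]>.35)&(P[...,0]<.75)&(P[...,1]<.05)&(P[...,1]>-.4)
    k,l,st,_=cv2.connectedComponentsWithStats(m.astype(np.uint8)); i=1+np.argmax(st[1:,4]); m=l==i
    p=P[m]; print(n,m.sum(), np.median(p[:,2]))
    r=cv2.minAreaRect(p[:,:2].astype(np.float32)); print(r, cv2.boxPoints(r))
    # leg pixels
    q=(z>.01)&(z<.07)&(f['d']>0)&(P[...,0]>.4)&(P[...,0]<.75)&(P[...,1]<.05)&(P[...,1]>-.12)
    if n=='side':
        k,l,st,_=cv2.connectedComponentsWithStats(q.astype(np.uint8))
        for i in range(1,k):
            if st[i,4]>20:
                g=P[l==i]; print(st[i],g.min(0).round(4),g.max(0).round(4),np.median(g,0).round(4))
cv2.imwrite('pics/c3.png',cv2.resize(b['im'][90:250,200:460],None,fx=3,fy=3,interpolation=cv2.INTER_CUBIC))
```

```text
top 3166 0.1301705308690876
((0.49604904651641846, -0.24977992475032806), (0.21707624197006226, 0.3037072420120239), 3.767280101776123) [[ 0.37776807 -0.10538584]
 [ 0.39772287 -0.4084368 ]
 [ 0.61433005 -0.394174  ]
 [ 0.59437525 -0.09112304]]
side 2718 0.12941761663317497
((0.49446871876716614, -0.24895364046096802), (0.21403607726097107, 0.3066147565841675), 3.7733969688415527) [[ 0.37759343 -0.10302154]
 [ 0.39777192 -0.40897158]
 [ 0.611344   -0.39488575]
 [ 0.59116554 -0.0889357 ]]
[255 167  23  12 185] [ 0.6831 -0.1199  0.0107] [ 0.7494 -0.0893  0.03  ] [ 0.7131 -0.1051  0.0237]
[309 168  11  15 147] [ 0.5558 -0.1158  0.0107] [ 0.5834 -0.0978  0.0692] [ 0.5688 -0.1028  0.0407]
[368 172   7  15  72] [ 0.4    -0.1194  0.0105] [ 0.4144 -0.1106  0.07  ] [ 0.4072 -0.1135  0.0397]
[347 216  22  14 270] [0.4001 0.0011 0.0105] [0.4575 0.0466 0.0257] [0.429  0.027  0.0184]
```

View pics/c3.png

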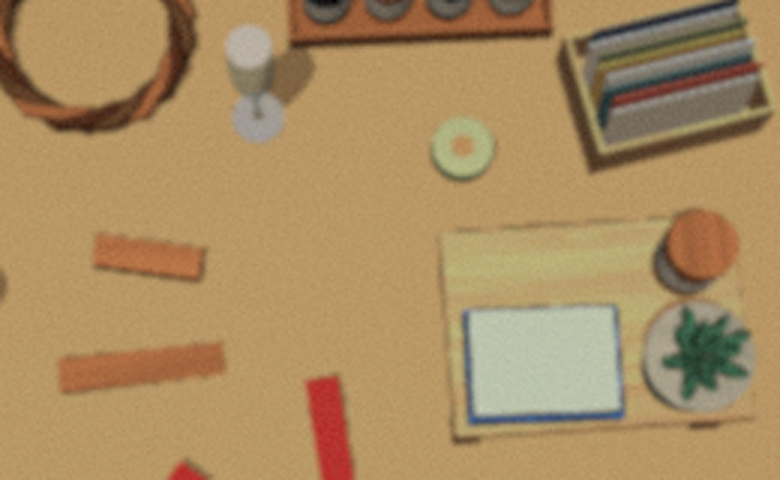

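Call:
play_rows(
  increments=[
    {"dp": [31, -31, -10], "turn": -0.12},
    {"dp": [31, -31, -10], "turn": -0.12},
    {"dp": [31, -31, -10], "turn": -0.12},
    {"dp": [31, -31, -10], "turn": -0.12},
    {"dp": [31, -31, -10], "turn": -0.12},
  ],
  claw=1,
)

```text
time_s: 0.6
position: [0.3063, 0.4502, 0.1669]
tcp_rot: [[-0.655, 0.756, 0.001], [0.756, 0.655, 0.003], [0.001, 0.003, -1.0]]
force: [-0.0, 0.4, 0.7]
opening: 0.997
```

Call:
play_rows(
  increments=[
    {"dp": [31, -31, -10], "turn": -0.12},
    {"dp": [31, -31, -10], "turn": -0.12},
    {"dp": [31, -31, -10], "turn": -0.12},
    {"dp": [31, -31, -10], "turn": -0.12},
    {"dp": [31, -31, -10], "turn": -0.12},
  ],
)

```text
time_s: 1.1
position: [0.4655, 0.2877, 0.1138]
tcp_rot: [[-0.088, 0.996, 0.001], [0.996, 0.088, 0.001], [0.001, 0.001, -1.0]]
force: [0.4, 1.1, 0.1]
opening: 0.998
```

```bash
cat > st.py <<'E'
from h import *
import sys
s=bot.read_state(); R=np.array(s['tcp_rot'])
print(s['time_s'],s['position'].round(4),'yaw y',np.degrees(np.arctan2(R[1,1],R[0,1])).round(2),'tilt',R[:,2].round(4),'F',s['force'].round(2),'op',round(s['opening'],3))
E
python3 st.py; python3 -c "
from h import *
print(ray('top',285,130,0),ray('side',231,233,0),ray('top',354,139,.02),ray('side',267,169,.02))"
```

```text
1.1 [0.4655 0.2877 0.1138] yaw y 5.08 tilt [ 5.0e-04  1.1e-03 -1.0e+00] F [0.36 1.14 0.12] op 0.998
[0.75416029 0.10350183 0.        ] [7.57055852e-01 1.02875459e-01 1.11022302e-16] [ 0.71662372 -0.12918101  0.02      ] [ 0.71506683 -0.12282298  0.02      ]
```

Call:
play_rows(
  increments=[
    {"dp": [-4, 8, -10], "turn": 0.03},
    {"dp": [0, 0, -20], "turn": 0},
    {"dp": [0, 0, -20], "turn": 0},
    {"dp": [0, 0, -15], "turn": 0},
    {"dp": [0, 0, 0], "turn": 0},
  ],
)

```text
time_s: 1.6
position: [0.466, 0.2908, 0.0441]
tcp_rot: [[-0.11, 0.994, 0.0], [0.994, 0.11, 0.0], [0.0, 0.0, -1.0]]
force: [-1.7, 0.3, -0.3]
opening: 1.004
```

```bash
python3 st.py
python3 - <<'E'
from h import *
im,d=cap('side','s1'); cv2.imwrite('pics/s1c.png',cv2.resize(im[200:380,230:430],None,fx=3,fy=3))
E
```

```text
1.6 [0.466  0.2908 0.0441] yaw y 6.29 tilt [ 2.e-04  3.e-04 -1.e+00] F [-1.68  0.3  -0.34] op 1.004
```

View pics/s1c.png

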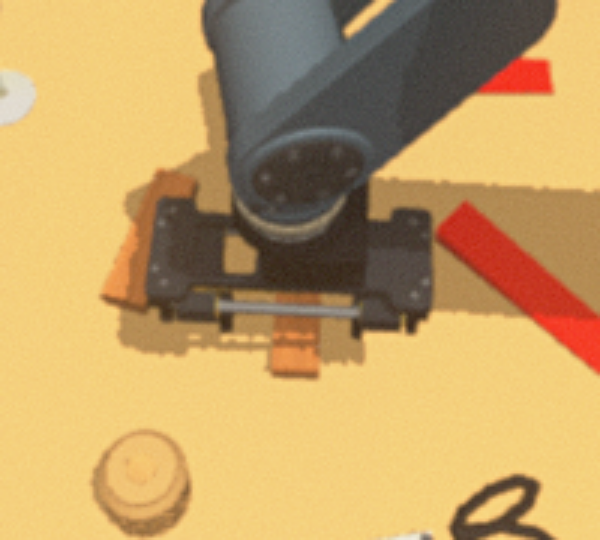

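The crop shows the gripper straddling the wedge, whose thick end is at crop (295,360). The batten and the red bar are clear below the hand.

Call:
play_rows(
  increments=[
    {"dp": [-5, 5, -6], "turn": 0.01},
    {"dp": [0, 1, -6], "turn": 0},
    {"dp": [0, 0, -5], "turn": 0},
    {"dp": [0, 0, -4], "turn": 0},
    {"dp": [0, 0, 0], "turn": 0},
  ],
)

```text
time_s: 2.15
position: [0.4614, 0.2996, 0.0246]
tcp_rot: [[-0.124, 0.992, 0.005], [0.992, 0.124, 0.002], [0.002, 0.006, -1.0]]
force: [0.4, -1.2, 0.4]
opening: 0.998
```

```bash
python3 st.py
```

```text
2.15 [0.4614 0.2996 0.0246] yaw y 7.1 tilt [ 0.0053  0.0025 -1.    ] F [ 0.38 -1.16  0.37] op 0.998
```

Call:
play_rows(
  increments=[
    {"dp": [0, -1, -2], "turn": 0},
    {"dp": [0, 0, -1], "turn": 0},
    {"dp": [0, 0, 0], "turn": 0},
    {"dp": [0, 0, 0], "turn": 0},
    {"dp": [0, 0, 0], "turn": 0},
  ],
)

```text
time_s: 2.65
position: [0.4621, 0.2985, 0.022]
tcp_rot: [[-0.123, 0.992, 0.007], [0.992, 0.123, 0.003], [0.002, 0.007, -1.0]]
force: [-0.2, -0.9, 0.5]
opening: 1.003
```

Call:
play_rows(
  increments=[
    {"dp": [0, 0, 0], "turn": 0},
    {"dp": [0, 0, 0], "turn": 0},
    {"dp": [0, 0, 0], "turn": 0},
    {"dp": [0, 0, 0], "turn": 0},
    {"dp": [0, 0, 0], "turn": 0},
  ],
  claw=0,
)

```text
time_s: 3.15
position: [0.4624, 0.2985, 0.0222]
tcp_rot: [[-0.123, 0.992, 0.007], [0.992, 0.123, 0.003], [0.002, 0.008, -1.0]]
force: [0.5, 1.0, 0.1]
opening: 0.632
```

```bash
python3 st.py
```

```text
3.15 [0.4624 0.2985 0.0222] yaw y 7.06 tilt [ 0.0072  0.0032 -1.    ] F [0.47 1.02 0.13] op 0.632
```

Call:
play_rows(
  increments=[
    {"dp": [0, 0, 0], "turn": 0},
    {"dp": [0, 0, 0], "turn": 0},
    {"dp": [0, 0, 0], "turn": 0},
    {"dp": [0, 0, 0], "turn": 0},
    {"dp": [0, 0, 0], "turn": 0},
  ],
)

```text
time_s: 3.65
position: [0.4623, 0.2985, 0.0222]
tcp_rot: [[-0.123, 0.992, 0.007], [0.992, 0.123, 0.003], [0.002, 0.007, -1.0]]
force: [0.1, -0.7, 0.4]
opening: 0.168
```

```bash
python3 st.py
```

```text
3.65 [0.4623 0.2985 0.0222] yaw y 7.07 tilt [ 0.0072  0.0032 -1.    ] F [ 0.06 -0.65  0.42] op 0.168
```

Run:
```python
from h import *
im,d=cap('side','s2'); cv2.imwrite('pics/s2c.png',cv2.resize(im[240:360,260:400],None,fx=5,fy=5,interpolation=cv2.INTER_CUBIC))
```

```text
(no output)
```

View pics/s2c.png

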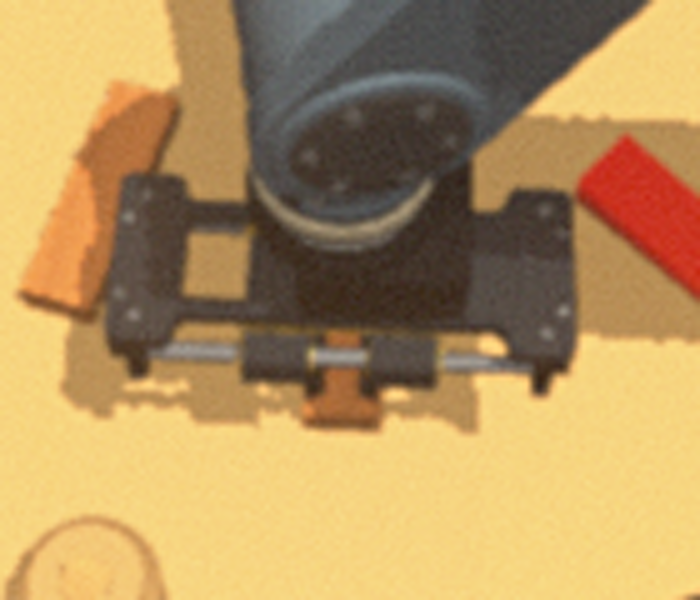

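```bash
python3 - <<'E'
from h import *
f=np.load('pics/s2.npz');P=pts('side',f['d'])
for v in range(304,328,2):
    print(v,[tuple((P[v,u]*1000).round().astype(int)) for u in (310,316,322,328,334,338,346)])
E
python3 st.py
```

```text
304 [(np.int64(493), np.int64(328), np.int64(131)), (np.int64(481), np.int64(326), np.int64(132)), (np.int64(468), np.int64(326), np.int64(137)), (np.int64(457), np.int64(323), np.int64(133)), (np.int64(444), np.int64(323), np.int64(138)), (np.int64(437), np.int64(320), np.int64(135)), (np.int64(421), np.int64(319), np.int64(138))]
306 [(np.int64(493), np.int64(327), np.int64(120)), (np.int64(481), np.int64(325), np.int64(119)), (np.int64(469), np.int64(323), np.int64(119)), (np.int64(457), np.int64(322), np.int64(123)), (np.int64(445), np.int64(320), np.int64(123)), (np.int64(436), np.int64(321), np.int64(127)), (np.int64(420), np.int64(319), np.int64(129))]
308 [(np.int64(492), np.int64(332), np.int64(123)), (np.int64(480), np.int64(329), np.int64(119)), (np.int64(469), np.int64(324), np.int64(113)), (np.int64(464), np.int64(280), np.int64(20)), (np.int64(444), np.int64(323), np.int64(119)), (np.int64(436), np.int64(322), np.int64(120)), (np.int64(420), np.int64(319), np.int64(120))]
310 [(np.int64(491), np.int64(337), np.int64(123)), (np.int64(479), np.int64(334), np.int64(120)), 
[... 2253 characters left out ...]
-2)), (np.int64(486), np.int64(315), np.int64(2)), (np.int64(472), np.int64(316), np.int64(11)), (np.int64(459), np.int64(314), np.int64(10)), (np.int64(445), np.int64(312), np.int64(11)), (np.int64(437), np.int64(306), np.int64(1)), (np.int64(419), np.int64(303), np.int64(-1))]
326 [(np.int64(499), np.int64(321), np.int64(1)), (np.int64(486), np.int64(319), np.int64(0)), (np.int64(472), np.int64(316), np.int64(-1)), (np.int64(459), np.int64(314), np.int64(0)), (np.int64(445), np.int64(313), np.int64(1)), (np.int64(436), np.int64(310), np.int64(-1)), (np.int64(418), np.int64(308), np.int64(0))]
3.7 [0.4623 0.2985 0.0222] yaw y 7.07 tilt [ 0.0072  0.0032 -1.    ] F [-0.27 -0.05  0.78] op 0.13
```

Call:
play_rows(
  increments=[
    {"dp": [0, 0, 0], "turn": 0},
    {"dp": [0, 0, 0], "turn": 0},
    {"dp": [0, 0, 0], "turn": 0},
    {"dp": [0, 0, 0], "turn": 0},
    {"dp": [0, 0, 0], "turn": 0},
  ],
)

```text
time_s: 4.2
position: [0.4623, 0.2985, 0.0222]
tcp_rot: [[-0.123, 0.992, 0.007], [0.992, 0.123, 0.003], [0.002, 0.007, -1.0]]
force: [0.8, 0.4, -0.3]
opening: 0.004
```

```bash
python3 - <<'E'
from h import *
im,d=cap('side','s3'); cv2.imwrite('pics/s3c.png',cv2.resize(im[280:340,300:370],None,fx=10,fy=10,interpolation=cv2.INTER_CUBIC))
P=pts('side',d)
for u in range(320,346,2):
    print(u,[tuple((P[v,u]*1000).round().astype(int).tolist()) for v in range(312,328,2)])
E
python3 st.py
```

```text
320 [(471, 336, 120), (471, 338, 113), (471, 337, 103), (480, 298, -1), (479, 303, 0), (478, 308, -1), (477, 313, 2), (477, 317, 0)]
322 [(467, 334, 116), (466, 338, 115), (467, 338, 106), (474, 307, 21), (473, 311, 20), (472, 316, 22), (472, 315, 9), (472, 317, 0)]
324 [(463, 335, 119), (463, 336, 112), (463, 337, 105), (468, 313, 38), (468, 311, 23), (468, 314, 18), (468, 315, 9), (468, 317, 2)]
326 [(459, 331, 112), (464, 309, 51), (464, 309, 41), (464, 309, 29), (464, 309, 19), (463, 314, 19), (463, 316, 14), (463, 315, 1)]
328 [(455, 330, 112), (461, 302, 37), (461, 299, 20), (460, 305, 22), (459, 309, 21), (459, 314, 22), (459, 313, 8), (392, 682, 911)]
330 [(451, 333, 120), (450, 335, 115), (450, 336, 107), (455, 308, 30), (455, 308, 21), (454, 312, 20), (454, 313, 10), (454, 313, 0)]
332 [(447, 332, 120), (392, 682, 911), (446, 335, 105), (450, 309, 36), (451, 307, 20), (450, 313, 22), (450, 313, 12), (450, 314, 2)]
334 [(443, 331, 118), (442, 334, 115), (442, 334, 106), (447, 301, 19), (446, 307, 22), (445, 312, 22), (445, 312, 12), (445, 313, 3)]
336 [(439, 331, 121), (438, 335, 119), (438, 335, 108), (443, 301, 19), (442, 305, 19), (441, 310, 19), (441, 312, 12), (441, 312, 1)]
338 [(435, 330, 119), (434, 334, 118), (434, 334, 108), (439, 292, 1), (439, 295, -3), (438, 302, 2), (437, 307, 2), (436, 311, 1)]
340 [(431, 330, 120), (430, 332, 115), (430, 332, 106), (435, 290, -2), (434, 295, -1), (433, 301, 0), (433, 304, -2), (432, 309, -2)]
342 [(427, 330, 121), (426, 331, 115), (426, 332, 108), (430, 290, -1), (429, 295, -1), (429, 300, 0), (428, 303, -4), (427, 310, 2)]
344 [(423, 327, 116), (422, 330, 114), (426, 285, 2), (426, 289, -1), (425, 294, -1), (424, 299, 1), (423, 305, 2), (423, 308, 0)]
4.25 [0.4623 0.2985 0.0222] yaw y 7.07 tilt [ 0.0072  0.0032 -1.    ] F [ 0.6  -0.18 -0.87] op 0.005
```

View pics/s3c.png

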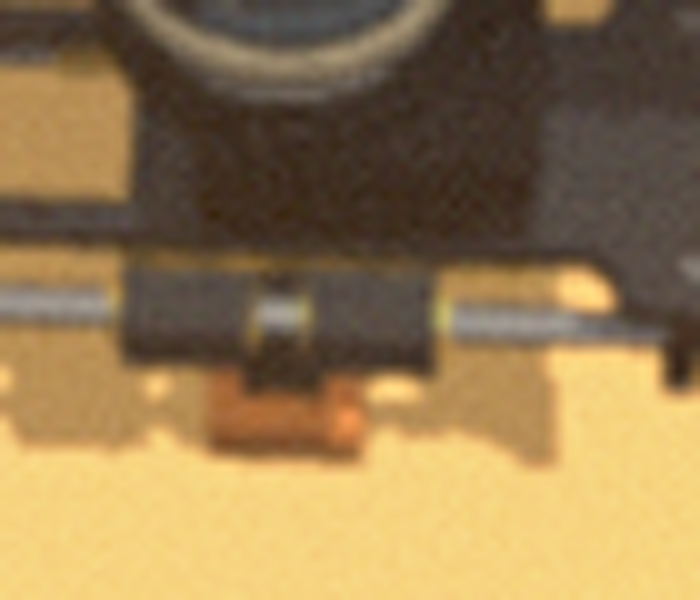

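The crop shows the shut fingers at crop (285,370), above the wedge rather than beside it. The tips are really about 21 mm up, so the reported z is nearly the fingertip height, about 19 mm lower than the TCP description implies. I'll lift, reopen and go lower.

Call:
play_rows(
  increments=[
    {"dp": [0, 0, 5], "turn": 0},
    {"dp": [0, 0, 3], "turn": 0},
    {"dp": [0, 0, 0], "turn": 0},
    {"dp": [0, 0, 0], "turn": 0},
    {"dp": [0, 0, 0], "turn": 0},
  ],
  claw=0.85,
)

```text
time_s: 4.75
position: [0.4626, 0.2986, 0.0313]
tcp_rot: [[-0.123, 0.992, 0.008], [0.992, 0.123, 0.003], [0.002, 0.008, -1.0]]
force: [0.3, -0.0, 0.6]
opening: 0.376
```

Call:
play_rows(
  increments=[
    {"dp": [0, 0, 0], "turn": 0},
    {"dp": [0, 0, 0], "turn": 0},
    {"dp": [0, 0, 0], "turn": 0},
    {"dp": [0, 0, 0], "turn": 0},
    {"dp": [0, 0, 0], "turn": 0},
  ],
)

```text
time_s: 5.25
position: [0.4623, 0.2985, 0.031]
tcp_rot: [[-0.123, 0.992, 0.007], [0.992, 0.123, 0.003], [0.002, 0.007, -1.0]]
force: [0.1, 0.2, 0.3]
opening: 0.807
```

```bash
python3 st.py
```

```text
5.25 [0.4623 0.2985 0.031 ] yaw y 7.07 tilt [ 0.0071  0.0032 -1.    ] F [0.1  0.16 0.28] op 0.807
```

Call:
play_rows(
  increments=[
    {"dp": [-1, 0, -10], "turn": 0},
    {"dp": [0, 0, -8], "turn": 0},
    {"dp": [0, 0, -4], "turn": 0},
    {"dp": [0, 0, -1], "turn": 0},
    {"dp": [0, 0, 0], "turn": 0},
  ],
)

```text
time_s: 5.75
position: [0.4606, 0.2982, 0.0051]
tcp_rot: [[-0.123, 0.992, 0.006], [0.992, 0.123, 0.003], [0.002, 0.006, -1.0]]
force: [0.7, -0.8, -0.2]
opening: 0.848
```

```bash
python3 st.py
```

```text
5.75 [0.4606 0.2982 0.0051] yaw y 7.06 tilt [ 0.0056  0.0026 -1.    ] F [ 0.71 -0.83 -0.18] op 0.848
```

Call:
play_rows(
  increments=[
    {"dp": [0, 0, 0], "turn": 0},
    {"dp": [0, 0, 0], "turn": 0},
    {"dp": [0, 0, 0], "turn": 0},
    {"dp": [0, 0, 0], "turn": 0},
    {"dp": [0, 0, 0], "turn": 0},
  ],
  claw=0,
)

```text
time_s: 6.25
position: [0.4611, 0.2984, 0.0056]
tcp_rot: [[-0.123, 0.992, 0.007], [0.992, 0.123, 0.003], [0.002, 0.007, -1.0]]
force: [0.1, -0.0, -0.1]
opening: 0.485
```

Call:
play_rows(
  increments=[
    {"dp": [0, 0, 0], "turn": 0},
    {"dp": [0, 0, 0], "turn": 0},
    {"dp": [0, 0, 0], "turn": 0},
    {"dp": [0, 0, 0], "turn": 0},
    {"dp": [0, 0, 0], "turn": 0},
  ],
)

```text
time_s: 6.75
position: [0.4612, 0.2985, 0.0057]
tcp_rot: [[-0.123, 0.992, 0.007], [0.992, 0.123, 0.003], [0.002, 0.007, -1.0]]
force: [-0.2, -0.4, -0.4]
opening: 0.407
```

```bash
python3 st.py
```

```text
6.75 [0.4612 0.2985 0.0057] yaw y 7.07 tilt [ 0.0071  0.0031 -1.    ] F [-0.22 -0.37 -0.36] op 0.407
```

Call:
play_rows(
  increments=[
    {"dp": [0, 0, 12], "turn": 0},
    {"dp": [0, 0, 13], "turn": 0},
    {"dp": [0, -20, 3], "turn": -0.01},
    {"dp": [10, -30, 0], "turn": -0.01},
    {"dp": [18, -35, 0], "turn": -0.01},
  ],
)

```text
time_s: 7.25
position: [0.488, 0.2157, 0.0388]
tcp_rot: [[-0.101, 0.995, 0.009], [0.995, 0.101, 0.004], [0.003, 0.01, -1.0]]
force: [0.2, 0.0, -1.0]
opening: 0.409
```

```bash
python3 st.py
```

```text
7.25 [0.488  0.2157 0.0388] yaw y 5.78 tilt [ 0.0092  0.0044 -0.9999] F [ 0.15  0.01 -1.03] op 0.409
```

Call:
play_rows(
  increments=[
    {"dp": [18, -32, 0], "turn": -0.01},
    {"dp": [18, -32, 0], "turn": -0.01},
    {"dp": [16, -30, 0], "turn": -0.01},
    {"dp": [10, -22, 0], "turn": 0},
    {"dp": [0, -8, 0], "turn": 0},
  ],
)

```text
time_s: 7.75
position: [0.5574, 0.0838, 0.0462]
tcp_rot: [[-0.066, 0.998, 0.022], [0.998, 0.066, 0.004], [0.002, 0.022, -1.0]]
force: [0.2, -0.1, -0.7]
opening: 0.41
```

```bash
python3 st.py;python3 - <<'E'
from h import *
im,d=cap('side','s4'); cv2.imwrite('pics/s4c.png',cv2.resize(im[100:260,230:430],None,fx=4,fy=4,interpolation=cv2.INTER_CUBIC))
E
```

```text
7.75 [0.5574 0.0838 0.0462] yaw y 3.81 tilt [ 0.0217  0.0038 -0.9998] F [ 0.2  -0.08 -0.72] op 0.41
```

View pics/s4c.png

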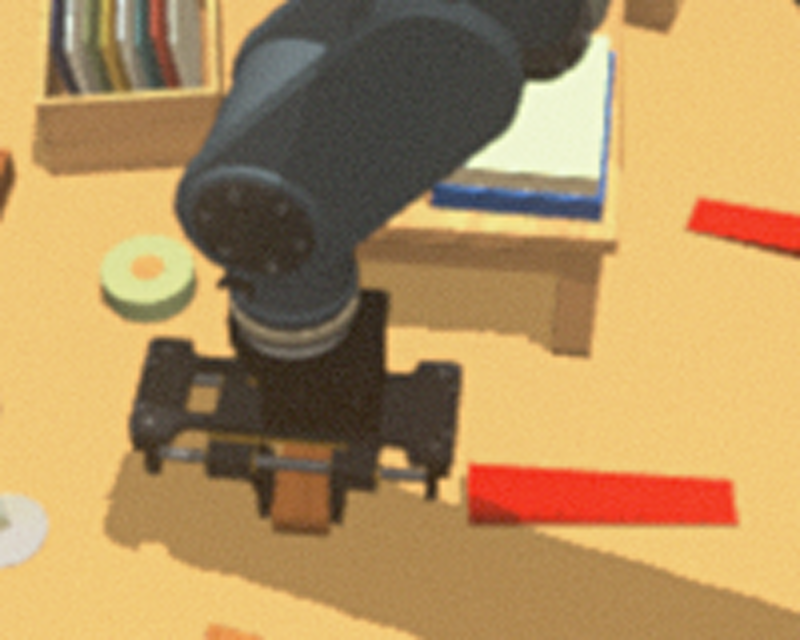

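Held wedge at crop (302,490) is in line ahead of the short leg, with the red bar at crop (600,500) clear. Lowering it.

Call:
play_rows(
  increments=[
    {"dp": [1, 0, -12], "turn": 0},
    {"dp": [0, 0, -12], "turn": 0},
    {"dp": [0, 0, -8], "turn": 0},
    {"dp": [0, 0, -3], "turn": 0},
    {"dp": [0, 0, 0], "turn": 0},
  ],
)

```text
time_s: 8.3
position: [0.5528, 0.088, 0.008]
tcp_rot: [[-0.071, 0.997, 0.015], [0.997, 0.071, 0.005], [0.004, 0.015, -1.0]]
force: [0.1, 0.2, -0.8]
opening: 0.408
```

```bash
python3 st.py
```

```text
8.3 [0.5528 0.088  0.008 ] yaw y 4.05 tilt [ 0.0145  0.0049 -0.9999] F [ 0.06  0.23 -0.76] op 0.408
```

Call:
play_rows(
  increments=[
    {"dp": [2, -3, -1], "turn": -0.005},
    {"dp": [2, -3, -1], "turn": 0},
    {"dp": [2, -3, 0], "turn": 0},
    {"dp": [0, 0, 0], "turn": 0},
    {"dp": [0, 0, 0], "turn": 0},
  ],
)

```text
time_s: 8.8
position: [0.5592, 0.0798, 0.0065]
tcp_rot: [[-0.066, 0.998, 0.015], [0.998, 0.066, 0.006], [0.005, 0.015, -1.0]]
force: [-0.8, 1.3, 0.3]
opening: 0.411
```

```bash
python3 st.py;python3 - <<'E'
from h import *
im,d=cap('side','s5'); cv2.imwrite('pics/s5c.png',cv2.resize(im[130:250,250:400],None,fx=5,fy=5,interpolation=cv2.INTER_CUBIC))
E
```

```text
8.8 [0.5592 0.0798 0.0065] yaw y 3.8 tilt [ 0.0146  0.0055 -0.9999] F [-0.82  1.27  0.34] op 0.411
```

View pics/s5c.png

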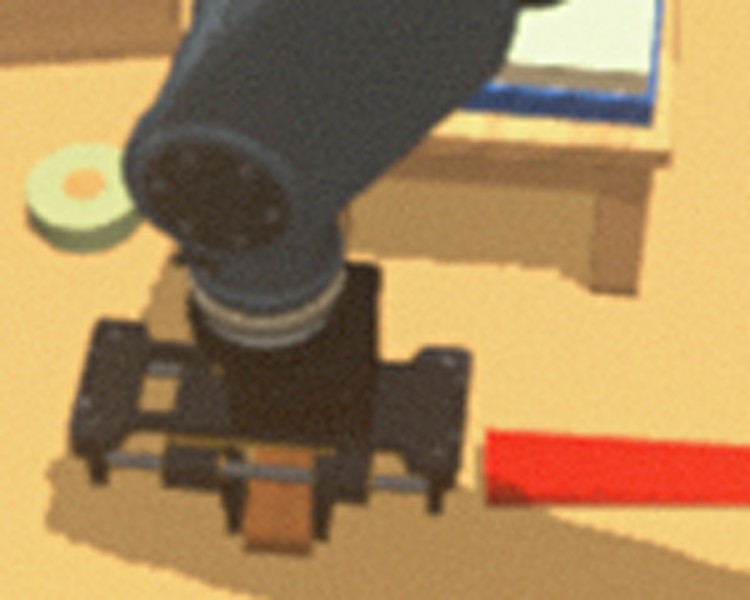

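Run:
```python
from h import *
f=np.load('pics/side0.npz'); im=f['im']
c=bot.get_calibration('side');K=np.array(c['K']);R=np.array(c['attitude']).reshape(3,3);t=np.array(c['xyz'])
# stand frame
C=np.array([.4953,-.2494,0]);a=np.radians(3.77);X=np.array([np.cos(a),np.sin(a),0]);Y=np.array([-np.sin(a),np.cos(a),0])
face=C+.144*Y
def onface(u,v):
    r=R@np.array([(u-K[0,2])/K[0,0],-(v-K[1,2])/K[1,1],-1]); s=((face-t)@Y)/(r@Y); p=t+r*s; return (p-C)@X,p[2]
def proj(p):
    q=R.T@(p-t); return K[0,0]*q[0]/-q[2]+K[0,2], K[1,2]-K[1,1]*q[1]/-q[2]
g=cv2.cvtColor(im,cv2.COLOR_BGR2GRAY).astype(float)
for nm,sx in (('short',.085),('left',-.085)):
    for dx in (-.008,-.004,0,.004,.008):
        base=C+.144*Y+(sx+dx)*X
        zs=np.arange(-.02,.04,.002); uv=np.array([proj(base+[0,0,z]) for z in zs],np.float32)
        for ch in [cv2.remap(im[...,2],uv[:,0].copy(),uv[:,1].copy(),cv2.INTER_LINEAR).ravel()]:
            print(nm,dx,ch.tolist())
    print([round(z*1000) for z in zs], uv[0],uv[-1])
cv2.imwrite('pics/c4.png',cv2.resize(im[155:200,300:395],None,fx=8,fy=8,interpolation=cv2.INTER_CUBIC))
```

```text
short -0.008 [210, 210, 210, 210, 209, 210, 211, 212, 212, 210, 206, 196, 179, 164, 152, 140, 135, 130, 130, 130, 130, 130, 130, 129, 129, 130, 131, 132, 132, 129]
short -0.004 [210, 211, 210, 210, 210, 211, 212, 212, 213, 212, 212, 204, 192, 179, 163, 149, 139, 131, 130, 129, 130, 132, 131, 129, 130, 131, 132, 132, 132, 132]
short 0 [210, 209, 210, 211, 212, 214, 215, 212, 210, 208, 206, 193, 177, 163, 150, 140, 135, 130, 128, 127, 129, 130, 129, 128, 129, 131, 130, 129, 129, 130]
short 0.004 [211, 211, 212, 213, 212, 211, 211, 212, 211, 207, 201, 181, 163, 152, 142, 136, 132, 130, 129, 129, 130, 130, 130, 130, 132, 133, 132, 132, 131, 131]
short 0.008 [210, 210, 209, 208, 209, 209, 211, 214, 213, 208, 200, 183, 168, 156, 146, 141, 136, 133, 131, 130, 131, 132, 133, 133, 133, 132, 130, 128, 129, 131]
[-20, -18, -16, -14, -12, -10, -8, -6, -4, -2, 0, 2, 4, 6, 8, 10, 12, 14, 16, 18, 20, 22, 24, 26, 28, 30, 32, 34, 36, 38] [311.25473 189.29745] [310.49893 176.04253]
left -0.008 [212, 210, 208, 209, 210, 211, 212, 211, 210, 204, 184, 163, 139, 115, 114, 117, 121, 126, 128, 128, 129, 131
[... 152 characters left out ...]
8, 128, 130, 131, 129, 128, 129, 131, 130, 129, 130]
left 0 [210, 210, 211, 212, 212, 213, 214, 212, 210, 199, 183, 162, 134, 115, 114, 114, 122, 131, 130, 130, 131, 131, 132, 132, 131, 130, 129, 129, 129, 131]
left 0.004 [211, 210, 210, 212, 212, 211, 211, 212, 212, 205, 198, 175, 143, 126, 120, 118, 124, 129, 130, 131, 131, 132, 130, 129, 128, 127, 127, 129, 130, 132]
left 0.008 [209, 208, 209, 210, 211, 212, 213, 213, 212, 207, 202, 170, 139, 124, 116, 117, 124, 129, 130, 130, 130, 130, 131, 131, 131, 132, 132, 131, 132, 134]
[-20, -18, -16, -14, -12, -10, -8, -6, -4, -2, 0, 2, 4, 6, 8, 10, 12, 14, 16, 18, 20, 22, 24, 26, 28, 30, 32, 34, 36, 38] [368.69427 193.47661] [370.14343 180.24997]
```

View pics/c4.png

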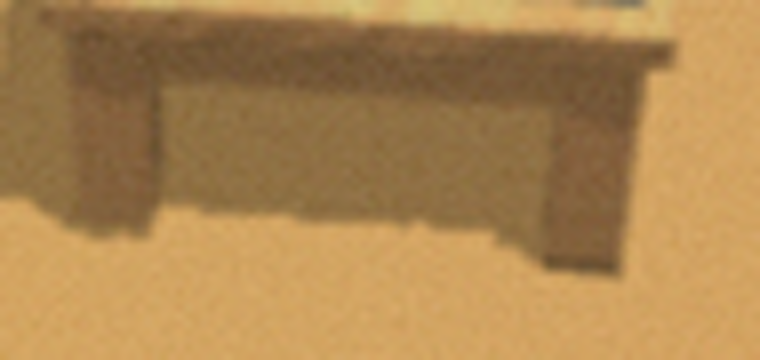

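Call:
play_rows(
  increments=[
    {"dp": [0.4, -6, -0.7], "turn": 0},
    {"dp": [0.4, -6, 0], "turn": 0},
    {"dp": [0.4, -6, 0], "turn": 0},
    {"dp": [0.2, -5, 0], "turn": 0},
    {"dp": [0, 0, 0], "turn": 0},
  ],
)

```text
time_s: 9.35
position: [0.5612, 0.0541, 0.0059]
tcp_rot: [[-0.066, 0.998, 0.016], [0.998, 0.066, 0.005], [0.004, 0.016, -1.0]]
force: [0.0, 0.2, -0.5]
opening: 0.41
```

```bash
python3 st.py
```

```text
9.35 [0.5612 0.0541 0.0059] yaw y 3.78 tilt [ 0.0158  0.0051 -0.9999] F [ 0.04  0.19 -0.51] op 0.41
```

Call:
play_rows(
  increments=[
    {"dp": [0, -1, 0], "turn": 0},
    {"dp": [0, -1, 0], "turn": 0},
    {"dp": [0, -1, 0], "turn": 0},
    {"dp": [0, -1, 0], "turn": 0},
    {"dp": [0, -1, 0], "turn": 0},
  ],
)

```text
time_s: 9.85
position: [0.5611, 0.0489, 0.0059]
tcp_rot: [[-0.066, 0.998, 0.016], [0.998, 0.066, 0.005], [0.004, 0.016, -1.0]]
force: [0.2, -0.3, -1.0]
opening: 0.408
```

Call:
play_rows(
  increments=[
    {"dp": [0, -1, 0], "turn": 0},
    {"dp": [0, -1, 0], "turn": 0},
    {"dp": [0, -1, 0], "turn": 0},
    {"dp": [0, -1, 0], "turn": 0},
    {"dp": [0, -1, 0], "turn": 0},
  ],
)

```text
time_s: 10.35
position: [0.561, 0.0437, 0.0059]
tcp_rot: [[-0.067, 0.998, 0.015], [0.998, 0.067, 0.005], [0.004, 0.016, -1.0]]
force: [1.1, -0.5, -0.0]
opening: 0.407
```

Call:
play_rows(
  increments=[
    {"dp": [0, -1, 0], "turn": 0},
    {"dp": [0, -1, 0], "turn": 0},
    {"dp": [0, -1, 0], "turn": 0},
    {"dp": [0, -1, 0], "turn": 0},
    {"dp": [0, -1, 0], "turn": 0},
  ],
)

```text
time_s: 10.85
position: [0.561, 0.0382, 0.0059]
tcp_rot: [[-0.066, 0.998, 0.016], [0.998, 0.066, 0.005], [0.004, 0.016, -1.0]]
force: [0.2, -0.4, -1.1]
opening: 0.411
```

Call:
play_rows(
  increments=[
    {"dp": [0.2, -1, 0], "turn": 0},
    {"dp": [0.2, -1, 0], "turn": 0},
    {"dp": [0.2, -1, 0], "turn": 0},
    {"dp": [0.2, -1, 0], "turn": 0},
    {"dp": [0.2, -1, 0], "turn": 0},
  ],
)

```text
time_s: 11.35
position: [0.5619, 0.0328, 0.0059]
tcp_rot: [[-0.066, 0.998, 0.015], [0.998, 0.066, 0.005], [0.004, 0.016, -1.0]]
force: [0.4, 0.6, -0.5]
opening: 0.411
```

Call:
play_rows(
  increments=[
    {"dp": [0, -1, 0], "turn": 0},
    {"dp": [0, -1, 0], "turn": 0},
    {"dp": [0, -1, 0], "turn": 0},
    {"dp": [0, -1, 0], "turn": 0},
    {"dp": [0, -1, 0], "turn": 0},
  ],
)

```text
time_s: 11.85
position: [0.5621, 0.0273, 0.0059]
tcp_rot: [[-0.066, 0.998, 0.015], [0.998, 0.066, 0.005], [0.004, 0.016, -1.0]]
force: [-0.6, 0.4, -0.8]
opening: 0.405
```

Call:
play_rows(
  increments=[
    {"dp": [0.1, -1, 0], "turn": 0},
    {"dp": [0.1, -1, 0], "turn": 0},
    {"dp": [0.1, -1, 0], "turn": 0},
    {"dp": [0.1, -1, 0], "turn": 0},
    {"dp": [0, -1, 0], "turn": 0},
  ],
)

```text
time_s: 12.35
position: [0.5625, 0.0219, 0.0059]
tcp_rot: [[-0.066, 0.998, 0.015], [0.998, 0.066, 0.005], [0.004, 0.016, -1.0]]
force: [-0.1, 0.8, 0.4]
opening: 0.41
```

Call:
play_rows(
  increments=[
    {"dp": [0, -1, 0], "turn": 0},
    {"dp": [0, -1, 0], "turn": 0},
    {"dp": [0, -1, 0], "turn": 0},
    {"dp": [0, -1, 0], "turn": 0},
    {"dp": [0, -1, 0], "turn": 0},
  ],
)

```text
time_s: 12.85
position: [0.5625, 0.0164, 0.0059]
tcp_rot: [[-0.066, 0.998, 0.015], [0.998, 0.066, 0.005], [0.004, 0.016, -1.0]]
force: [-0.3, 0.7, -0.4]
opening: 0.41
```

Call:
play_rows(
  increments=[
    {"dp": [0.1, -1, 0], "turn": 0},
    {"dp": [0.1, -1, 0], "turn": 0},
    {"dp": [0.1, -1, 0], "turn": 0},
    {"dp": [0.1, -1, 0], "turn": 0},
    {"dp": [0, -1, 0], "turn": 0},
  ],
)

```text
time_s: 13.35
position: [0.5629, 0.011, 0.0059]
tcp_rot: [[-0.066, 0.998, 0.015], [0.998, 0.066, 0.005], [0.004, 0.016, -1.0]]
force: [0.5, 0.1, 0.3]
opening: 0.411
```

Call:
play_rows(
  increments=[
    {"dp": [0.1, -1, 0], "turn": 0},
    {"dp": [0.1, -1, 0], "turn": 0},
    {"dp": [0.1, -1, 0], "turn": 0},
    {"dp": [0, -1, 0], "turn": 0},
    {"dp": [0, -1, 0], "turn": 0},
  ],
)

```text
time_s: 13.85
position: [0.5631, 0.0058, 0.0059]
tcp_rot: [[-0.066, 0.998, 0.015], [0.998, 0.066, 0.006], [0.005, 0.016, -1.0]]
force: [0.9, 1.9, 0.0]
opening: 0.407
```

Call:
play_rows(
  increments=[
    {"dp": [0, -0.4, 0], "turn": 0},
    {"dp": [0, -0.4, 0], "turn": 0},
    {"dp": [0, -0.4, 0], "turn": 0},
    {"dp": [0, 0, 0], "turn": 0},
    {"dp": [0, 0, 0], "turn": 0},
  ],
)

```text
time_s: 14.35
position: [0.5631, 0.0055, 0.0059]
tcp_rot: [[-0.067, 0.998, 0.015], [0.998, 0.066, 0.007], [0.006, 0.016, -1.0]]
force: [-0.2, 1.7, 0.1]
opening: 0.408
```

Call:
play_rows(
  increments=[
    {"dp": [0, 0, 0], "turn": 0},
    {"dp": [0, 0, 0], "turn": 0},
    {"dp": [0, 0, 0], "turn": 0},
    {"dp": [0, 0, 0], "turn": 0},
    {"dp": [0, 0, 0], "turn": 0},
  ],
  claw=0.6,
)

```text
time_s: 14.85
position: [0.5634, 0.004, 0.006]
tcp_rot: [[-0.066, 0.998, 0.016], [0.998, 0.066, 0.005], [0.004, 0.016, -1.0]]
force: [-0.0, 0.3, 0.7]
opening: 0.597
```

Call:
play_rows(
  increments=[
    {"dp": [-0.5, 8, 0], "turn": 0},
    {"dp": [-0.5, 9, 0], "turn": 0},
    {"dp": [-0.5, 9, 0], "turn": 0},
    {"dp": [-0.5, 9, 0], "turn": 0},
    {"dp": [0, 0, 0], "turn": 0},
  ],
)

```text
time_s: 15.35
position: [0.5609, 0.0425, 0.006]
tcp_rot: [[-0.067, 0.998, 0.015], [0.998, 0.067, 0.005], [0.004, 0.016, -1.0]]
force: [0.0, 0.1, -0.3]
opening: 0.601
```

```bash
python3 st.py;python3 - <<'E'
from h import *
im,d=cap('side','s6'); cv2.imwrite('pics/s6c.png',cv2.resize(im[130:250,250:400],None,fx=5,fy=5,interpolation=cv2.INTER_CUBIC))
E
```

```text
15.35 [0.5609 0.0425 0.006 ] yaw y 3.82 tilt [ 0.0154  0.0053 -0.9999] F [ 0.01  0.15 -0.3 ] op 0.601
```

View pics/s6c.png

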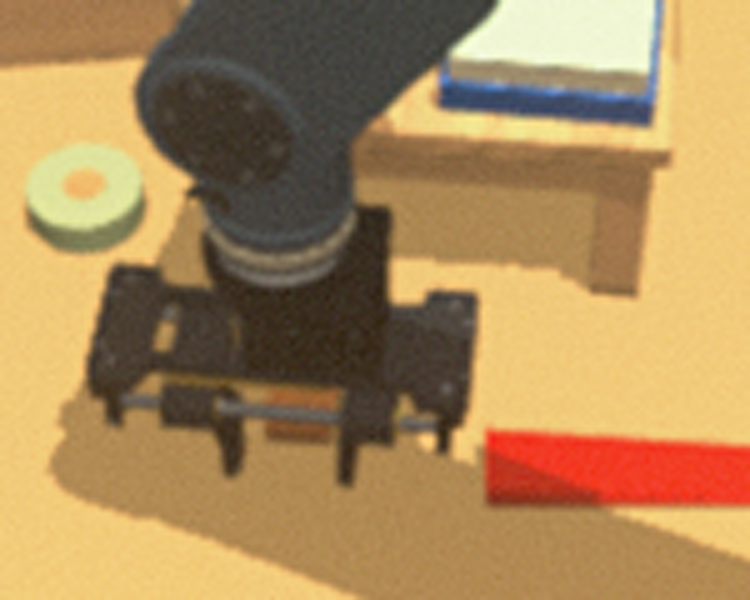

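The open fingers at crop (232,460) and (345,460) are behind the thick end at crop (300,430), and the wedge stayed in place. Next I shut the fingers and push from behind.

Call:
play_rows(
  increments=[
    {"dp": [0, 0, 0], "turn": 0},
    {"dp": [0, 0, 0], "turn": 0},
    {"dp": [0, 0, 0], "turn": 0},
    {"dp": [0, 0, 0], "turn": 0},
    {"dp": [0, 0, 0], "turn": 0},
  ],
  claw=0,
)

```text
time_s: 15.9
position: [0.5614, 0.0414, 0.006]
tcp_rot: [[-0.066, 0.998, 0.016], [0.998, 0.066, 0.005], [0.004, 0.017, -1.0]]
force: [-0.4, -0.7, -0.7]
opening: 0.233
```

Call:
play_rows(
  increments=[
    {"dp": [0, -1.5, 0], "turn": 0},
    {"dp": [0, -1.5, 0], "turn": 0},
    {"dp": [0, -1.5, 0], "turn": 0},
    {"dp": [0, -0.5, 0], "turn": 0},
    {"dp": [0, 0, 0], "turn": 0},
  ],
)

```text
time_s: 16.4
position: [0.5615, 0.0354, 0.006]
tcp_rot: [[-0.065, 0.998, 0.016], [0.998, 0.065, 0.005], [0.004, 0.017, -1.0]]
force: [-0.2, -0.5, 0.4]
opening: 0.006
```

```bash
python3 st.py
```

```text
16.4 [0.5615 0.0354 0.006 ] yaw y 3.74 tilt [ 0.0164  0.0047 -0.9999] F [-0.23 -0.47  0.38] op 0.006
```

Call:
play_rows(
  increments=[
    {"dp": [0, -0.5, 0], "turn": 0},
    {"dp": [0, -0.5, 0], "turn": 0},
    {"dp": [0, -0.5, 0], "turn": 0},
    {"dp": [0, -0.5, 0], "turn": 0},
    {"dp": [0, -0.5, 0], "turn": 0},
  ],
)

```text
time_s: 16.9
position: [0.5614, 0.0328, 0.006]
tcp_rot: [[-0.065, 0.998, 0.016], [0.998, 0.065, 0.005], [0.004, 0.017, -1.0]]
force: [-0.5, 0.1, 0.2]
opening: 0.005
```

Call:
play_rows(
  increments=[
    {"dp": [0, -0.5, 0], "turn": 0},
    {"dp": [0, -0.5, 0], "turn": 0},
    {"dp": [0, -0.5, 0], "turn": 0},
    {"dp": [0, -0.5, 0], "turn": 0},
    {"dp": [0, -0.5, 0], "turn": 0},
  ],
)

```text
time_s: 17.4
position: [0.5613, 0.0306, 0.006]
tcp_rot: [[-0.065, 0.998, 0.016], [0.998, 0.065, 0.005], [0.004, 0.016, -1.0]]
force: [-0.7, 1.9, -0.6]
opening: 0.006
```

Call:
play_rows(
  increments=[
    {"dp": [0, -0.4, 0], "turn": 0},
    {"dp": [0, -0.4, 0], "turn": 0},
    {"dp": [0, -0.4, 0], "turn": 0},
    {"dp": [0, -0.4, 0], "turn": 0},
    {"dp": [0, -0.4, 0], "turn": 0},
  ],
)

```text
time_s: 17.9
position: [0.561, 0.03, 0.006]
tcp_rot: [[-0.065, 0.998, 0.016], [0.998, 0.064, 0.007], [0.006, 0.016, -1.0]]
force: [0.3, 3.9, 0.7]
opening: 0.005
```

Call:
play_rows(
  increments=[
    {"dp": [0, -0.6, 0], "turn": 0},
    {"dp": [0, -0.6, 0], "turn": 0},
    {"dp": [0, -0.7, 0], "turn": 0},
    {"dp": [0, -0.7, 0], "turn": 0},
    {"dp": [0, -0.7, 0], "turn": 0},
  ],
)

```text
time_s: 18.4
position: [0.5605, 0.0293, 0.0061]
tcp_rot: [[-0.063, 0.998, 0.015], [0.998, 0.063, 0.011], [0.01, 0.016, -1.0]]
force: [0.7, 6.0, 0.7]
opening: 0.006
```

Call:
play_rows(
  increments=[
    {"dp": [0, -0.8, 0], "turn": 0},
    {"dp": [0, -0.9, 0], "turn": 0},
    {"dp": [0, -0.9, 0], "turn": 0},
    {"dp": [0, -0.9, 0], "turn": 0},
    {"dp": [0, -0.9, 0], "turn": 0},
  ],
)

```text
time_s: 18.9
position: [0.5603, 0.0291, 0.0061]
tcp_rot: [[-0.06, 0.998, 0.015], [0.998, 0.06, 0.017], [0.016, 0.016, -1.0]]
force: [0.6, 6.1, -0.2]
opening: 0.004
```

Call:
play_rows(
  increments=[
    {"dp": [0, -1.1, 0], "turn": 0.003},
    {"dp": [0, -1.2, 0], "turn": 0},
    {"dp": [0, -1.2, 0], "turn": 0},
    {"dp": [0, -1.2, 0], "turn": 0},
    {"dp": [0, -1.2, 0], "turn": 0},
  ],
)

```text
time_s: 19.4
position: [0.5598, 0.0288, 0.0062]
tcp_rot: [[-0.06, 0.998, 0.014], [0.998, 0.06, 0.024], [0.024, 0.016, -1.0]]
force: [2.0, 7.8, 0.6]
opening: 0.004
```

About 8 N reached. Backing away.

Call:
play_rows(
  increments=[
    {"dp": [0, 2, 0], "turn": 0},
    {"dp": [0, 6, 0], "turn": 0},
    {"dp": [0, 15, 2], "turn": 0},
    {"dp": [0, 20, 15], "turn": 0},
    {"dp": [0, 20, 30], "turn": 0},
  ],
)

```text
time_s: 19.9
position: [0.5577, 0.091, 0.0508]
tcp_rot: [[-0.057, 0.998, 0.007], [0.998, 0.056, 0.021], [0.021, 0.008, -1.0]]
force: [-0.2, 0.6, -0.7]
opening: 0.006
```

Call:
play_rows(
  increments=[
    {"dp": [-25, 30, 20], "turn": 0},
    {"dp": [-25, 35, 20], "turn": 0},
    {"dp": [-25, 35, 10], "turn": 0},
    {"dp": [-25, 35, 0], "turn": 0},
    {"dp": [-25, 35, 0], "turn": 0},
  ],
)

```text
time_s: 20.4
position: [0.4365, 0.2674, 0.108]
tcp_rot: [[-0.053, 0.998, 0.026], [0.998, 0.052, 0.022], [0.02, 0.027, -0.999]]
force: [0.6, 1.3, -0.4]
opening: 0.002
```

Call:
play_rows(
  increments=[
    {"dp": [-25, 35, 0], "turn": 0},
    {"dp": [-25, 35, 0], "turn": 0},
    {"dp": [-25, 35, 0], "turn": 0},
    {"dp": [0, 0, 0], "turn": 0},
    {"dp": [0, 0, 0], "turn": 0},
  ],
)

```text
time_s: 20.9
position: [0.3525, 0.3823, 0.1099]
tcp_rot: [[-0.064, 0.998, 0.029], [0.998, 0.063, 0.022], [0.02, 0.03, -0.999]]
force: [0.3, -0.1, -1.1]
opening: 0.003
```

```bash
python3 st.py;python3 - <<'E'
from h import *
im,d=cap('side','s7'); cv2.imwrite('pics/s7c.png',cv2.resize(im[90:240,250:400],None,fx=4,fy=4,interpolation=cv2.INTER_CUBIC))
im2,d2=cap('top','t7')
for n,f in (('top',d2),('side',d)):
    P=pts(n,f); z=P[...,2]
    m=(z>.118)&(z<.142)&(f>0)&(P[...,0]>.35)&(P[...,0]<.65)&(P[...,1]<-.05)&(P[...,1]>-.43)
    k,l,st,_=cv2.connectedComponentsWithStats(m.astype(np.uint8)); i=1+np.argmax(st[1:,4]); p=P[l==i]
    print(n,cv2.minAreaRect(p[:,:2].astype(np.float32)))
    I=im2 if n=='top' else im; h=cv2.cvtColor(I,cv2.COLOR_BGR2HSV)
    w=(h[...,0]<14)&(h[...,1]>120)&(P[...,0]>.52)&(P[...,0]<.6)&(P[...,1]>-.095)&(P[...,1]<.05)&(z<.04)
    q=P[w]; print(w.sum(),cv2.minAreaRect(q[:,:2].astype(np.float32)),q[:,1].max())
    c=np.polyfit(q[:,1],q[:,2],1); print('slope',c, 'mid line',np.polyfit(q[:,1],q[:,0],1))
E
```

```text
20.9 [0.3525 0.3823 0.1099] yaw y 3.64 tilt [ 0.0289  0.0223 -0.9993] F [ 0.26 -0.11 -1.12] op 0.003
top ((0.49546921253204346, -0.2508091926574707), (0.2156360149383545, 0.3064192533493042), 3.9044177532196045)
351 ((0.5628852248191833, -0.0387156642973423), (0.035246286541223526, 0.1123230829834938), 4.946839332580566) 0.017764937784545617
slope [0.10432741 0.01949377] mid line [-0.08381354  0.55874721]
side ((0.4942159056663513, -0.24896474182605743), (0.21383050084114075, 0.3067435622215271), 3.872380018234253)
272 ((0.563634991645813, -0.037846412509679794), (0.03410140797495842, 0.11697139590978622), 5.268790245056152) 0.02065939179426235
slope [0.0936851  0.01897585] mid line [-0.09388684  0.5588014 ]
```

View pics/s7c.png

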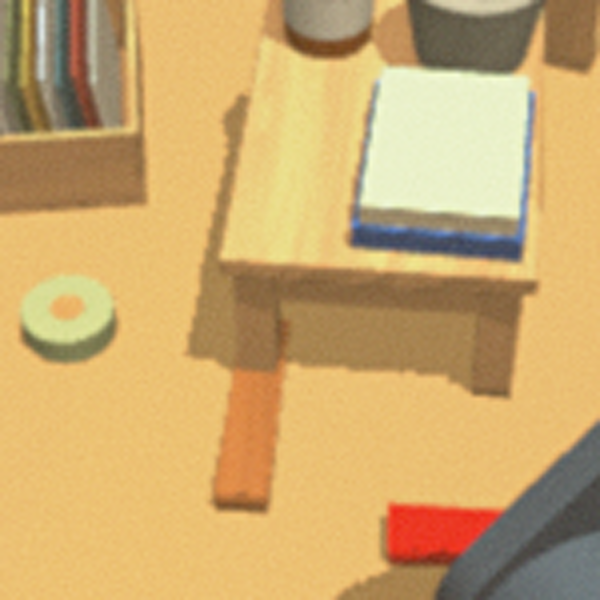

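```bash
python3 -c "
from rig import bot
print(bot.hand_in())"
```

```text
the job is handed in; nothing more can be done
None
```

The wedge is under the short leg, seated with a final push of about 8 N. The gripper is well clear of it, and I handed the job in at about 21 s of the 38 s allowed. I don't have a verdict, because `hand_in` reports none.

**What I did:** I gripped the brown wedge near its thick end and set it in line with the short leg. I slid it thin end first until it touched, then let go. With the fingers shut I pushed on the thick end until the force rose from about 2 N to 7.8 N, over roughly 2 mm of travel, and then backed away.

**Last checks:**

| Check | Result |
|---|---|
| Wedge position | About 60 mm of the thin end is past the leg's outer face |
| Alignment | Middle line within about 3 mm of the leg axis |
| Wedge flat | Measured top slope 0.094–0.104, against 0.105 by design |
| Stand shift | About 1 mm or less, which is within measuring noise |
| Stock and nearby items | Books, candle, planter and ribbon look undisturbed in the last side picture |

**What disagreed or went unchecked:**
- **First grasp:** it closed above the wedge without moving it. The reported z turned out to be close to fingertip height, about 19 mm lower than the description implies, so I reopened and went lower.
- **Tightness:** the force left between leg and wedge was not measured. I infer it is tight from the final push.
- **Neighbouring feet:** I did not measure their height at the end.
- **Other things on the counter:** I did not re-measure the batten, twine, shears and flute after the move.

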